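# Close up a scooter battery pack

## Task

Build up the scooter battery: stand every blue cell module that is on the bench upright in its own bay of the grey case, without dropping any, and lay the aluminium retaining bar across them in the two saddle notches. Then set the black cover fully home on the case and press each of its six orange snap tabs down in turn until all have snapped; no tab may be snapped before the cover is home, and the other things on the bench stay where they are.

Things in the scene. Friction and masses are not known exactly. Their poses are not given: they have to be found in the camera images.
- case: Open grey battery case, fixed (place, yaw vary). Origin: centre of its underside, x along its length. Outside 248 x 122 mm, inside 240 x 114, walls 4 mm; outward rim flange 264 x 138 mm, rim top at z = 92, floor at z = 4. White floor ribs, tops at z = 16, form four bays in a row along x, each 48 (x) x 68 (y) mm, centred at x = -78, -26, 26, 78, y = 0. Above the ribs 27 mm is free beside a module in y.
- saddle1 (a point): Floor of the U notch on top of the steel saddle post inside the case's -x end: case x = -112, y = 0, z = 75.5 mm. Post 16 (x) x 38 (y) mm; the notch runs along x, is 26 mm wide in y, its cheeks rise to z = 87.5; inwards it is open, outwards the case's end wall (-120) stops the bar.
- saddle2 (a point): Floor of the U notch on top of the steel saddle post inside the case's +x end: case x = +112, y = 0, z = 75.5 mm. Post 16 (x) x 38 (y) mm; the notch runs along x, is 26 mm wide in y, its cheeks rise to z = 87.5; inwards it is open, outwards the case's end wall (+120) stops the bar.
- cell1: Blue block of six battery cells, black holders at top and bottom, white cell ends on top: 40 (x) x 60 (y) x 70 (z) mm, 0.3 kg, upright, origin at the centre of its underside. Fits a bay with its 40 mm along the case's length, either way round. Two to four of cell1 to cell4 are present (absent: None).
- cell2: Blue block of six battery cells, black holders at top and bottom, white cell ends on top: 40 (x) x 60 (y) x 70 (z) mm, 0.3 kg, upright, origin at the centre of its underside. Fits a bay with its 40 mm along the case's length, either way round. Two to four of cell1 to cell4 are present (absent: None).
- cell3: Blue block of six battery cells, black holders at top and bottom, white cell ends on top: 40 (x) x 60 (y) x 70 (z) mm, 0.3 kg, upright, origin at the centre of its underside. Fits a bay with its 40 mm along the case's length, either way round. Two to four of cell1 to cell4 are present (absent: None).
- cell4: Blue block of six battery cells, black holders at top and bottom, white cell ends on top: 40 (x) x 60 (y) x 70 (z) mm, 0.3 kg, upright, origin at the centre of its underside. Fits a bay with its 40 mm along the case's length, either way round. Two to four of cell1 to cell4 are present (absent: None).
- bar: Retaining bar: plain aluminium bar 228 (x) x 18 (y) x 12 (z) mm, 0.13 kg, origin at the centre of its underside. Home in the two saddle notches its underside is at case z = 75.5, 1.5 mm above the modules' tops, with 4 mm play each way across and 6 mm each way along.
- cover: Black cover, 0.3 kg, with handle and six orange snap tabs. Origin: centre of the foot of its two locating strips, x along its length. Strips 228 (x) x 4 x 8 mm deep at y = -50, +50 enter the case with 5 to 6 mm play each way; the plate, 264 x 138 mm, z = 8 to 13, then rests on the case's rim, origin at case z = 84. Either way round fits. It starts flat on its strips on the bench, tabs raised.
- cover_grip (a point): Middle of the white handle's grip: a bar 104 mm along the cover's x, 14 mm wide (y), 12 mm high (cover z = 35 to 47; this point is at 41), 22 mm free under it, on two feet at x = -45 and +45.
- tab1 (a joint): Orange snap tab on the +x end of the cover: tongue 32 long, 30 wide, 4 mm thick, free end outwards. 0 = raised (29 deg), 0.5 rad = snapped flat. Bistable: resists with 5 to 7 N, past 0.25 rad it snaps down itself and stays. Press 8 mm from its free end: cover x = 130, y = 0 mm (3 to 4 mm nearer the middle while raised), upper face there at cover z = 29 raised, 18 flat.
- tab2 (a joint): Orange snap tab on the +y long side, towards +x of the cover: tongue 32 long, 30 wide, 4 mm thick, free end outwards. 0 = raised (29 deg), 0.5 rad = snapped flat. Bistable: resists with 5 to 7 N, past 0.25 rad it snaps down itself and stays. Press 8 mm from its free end: cover x = 72, y = 67 mm (3 to 4 mm nearer the middle while raised), upper face there at cover z = 29 raised, 18 flat.
- tab3 (a joint): Orange snap tab on the +y long side, towards -x of the cover: tongue 32 long, 30 wide, 4 mm thick, free end outwards. 0 = raised (29 deg), 0.5 rad = snapped flat. Bistable: resists with 5 to 7 N, past 0.25 rad it snaps down itself and stays. Press 8 mm from its free end: cover x = -72, y = 67 mm (3 to 4 mm nearer the middle while raised), upper face there at cover z = 29 raised, 18 flat.
- tab4 (a joint): Orange snap tab on the -x end of the cover: tongue 32 long, 30 wide, 4 mm thick, free end outwards. 0 = raised (29 deg), 0.5 rad = snapped flat. Bistable: resists with 5 to 7 N, past 0.25 rad it snaps down itself and stays. Press 8 mm from its free end: cover x = -130, y = 0 mm (3 to 4 mm nearer the middle while raised), upper face there at cover z = 29 raised, 18 flat.
- tab5 (a joint): Orange snap tab on the -y long side, towards -x of the cover: tongue 32 long, 30 wide, 4 mm thick, free end outwards. 0 = raised (29 deg), 0.5 rad = snapped flat. Bistable: resists with 5 to 7 N, past 0.25 rad it snaps down itself and stays. Press 8 mm from its free end: cover x = -72, y = -67 mm (3 to 4 mm nearer the middle while raised), upper face there at cover z = 29 raised, 18 flat.
- tab6 (a joint): Orange snap tab on the -y long side, towards +x of the cover: tongue 32 long, 30 wide, 4 mm thick, free end outwards. 0 = raised (29 deg), 0.5 rad = snapped flat. Bistable: resists with 5 to 7 N, past 0.25 rad it snaps down itself and stays. Press 8 mm from its free end: cover x = 72, y = -67 mm (3 to 4 mm nearer the middle while raised), upper face there at cover z = 29 raised, 18 flat.
- jar: Bystander: glass jar with a red cap, 54 mm across, 75 mm tall. Origin at the centre of its underside.
- tape: Bystander: black roll of tape lying flat, 62 mm across, 18 mm high. Origin at the centre of its underside.
- plugbox: Bystander: small red and white carton, 50 x 75 x 35 mm. Origin at the centre of its underside.
- driver: Bystander: screwdriver lying on the bench, about 0.2 m long. Origin at the centre of its underside.
- spanner: Bystander: spanner lying on the bench, about 0.2 m long. Origin at the centre of its underside.
- spray: Bystander: yellow can with a white lid, 60 mm across, 120 mm tall. Origin at the centre of its underside.

How it is judged:
By the outcome, as a careful person would: the job done as asked, in the order asked, and still so for the second after the job is handed in, with the robot touching nothing.
Of cell1, cell2, cell3, cell4 only 2 to 4 are there at a start; the rules pass over those that are not, and their reading is None.
At some moment in a run one of bar, cover may be knocked a few centimetres aside while the robot is not near it.
It also fails if it takes over 210 s, if anything falls off the work surface, if the arm or the gripper's body presses on something with over 40 N, if the wrist force passes 120 N, or if a joint passes its speed limit or range.

## Robot

A 6-joint arm with a two-finger parallel gripper is mounted at the origin on the work surface. World frame = base frame: x ahead of the robot, y to its left, z up, the work surface at z = 0. Lengths are in m, angles in degrees, forces in N, time in s.
With the tool pointing down it reaches from about 0.375 to 0.75 m from the base axis. Payload 9 kg.
Tool frame: the origin (TCP) lies where the fingers leave the gripper's body, on its centre line; the fingertips stand 73 mm ahead of it and the grasp point (between the pads) lies 54 mm ahead of it (robot.tip_reach is the distance from the TCP to the fingertips, in m); z points along the fingers, y is the line along which they close (so a half turn about z gives the same grasp; the last joint's range is limited). The gripper opens to 85 mm and grips with 20 to 120 N. Pads are 22 mm wide; open, the fingers measure 114 mm over their backs; the gripper's body (76 mm by 85 mm) begins 54 mm behind the grasp point. The pads swing forward as they close: fully open they stand 13 mm farther back than shut.
Start: joints at [55.823, 5.964, 5.575, 89.605, 0, 77.527], TCP at [0.222, 0.557, 0.304] pointing down, gripper open.
Joint ranges: [-171.21, 171.21], [-48.23, 106.86], [-62.78, 66.21], [-105.2, 120.99], [-86.42, 89.51], [-180, 180]. Speed limits (degrees/s): [127.2, 127.2, 147.25, 180, 180, 180].

## Interface

Orientations are given as [roll, pitch, yaw] about the fixed x, y, z axes, in that order (R = Rz(yaw) Ry(pitch) Rx(roll)).
In Python, from plant import robot gives the robot as it stands. Calls block until the motion is done:
- robot.move_pose(position, orientation): joint-space move of the TCP to a pose.
- robot.line_to(position, vel=0.15, rotation=None, guard=None): straight line of the TCP; rotation=None keeps the orientation; vel is the mean speed in m/s. With guard (N) it stops when the force on the tool has changed by that much, and returns True; else False.
- robot.goto_joints(angles): joint-space move.
- robot.set_gripper(opening): finger opening in m; the grip force is fixed at half the most; returns when the fingers have stopped.
- robot.pause(seconds).
- robot.ik(position, orientation): joint angles nearest the present ones, or None.
- robot.observe(): the state.
- robot.grab_frame(name): name is "side" or "top" or "wrist"; returns the picture (384x512x3 uint8, blue, green, red); there is no depth.
- robot.get_calibration(name): a dict with "vertical_fov" (degrees; the focal length in pixels is half the picture's height over the tangent of half this angle, whatever the lens; pixels are square), "cx", "cy" (the principal point, pixels), "rvec" (rotation vector, rad) and "tvec" (3), from world to camera coordinates, as OpenCV has them. Camera axes: x right, y down, z forward; pixel columns grow to the right and rows downward; lengths in m; the calibration is good to about 2 mm. A picture is of the moment at which its call begins: read the wrist's pose just before it. get_calibration takes no time and is no camera call; for the wrist camera it gives the pose at the moment of the call.
A pose or a line that the arm cannot do raises robot.IKError and nothing moves.
- robot.job_done(): hands the job in; it is judged then, once.
The state is a dict: "time": time; "q": joint angles; "qvel": joint speeds; "joint_torque": joint torques, N m; "tool_pos": TCP position; "tcp_rot": TCP orientation; "ft_force": force on the tool from outside, world axes, zero at the start; "torque": the same for the moment, N m; "gripper_width": finger opening in m; "gripper_force": force on a finger pad.
Only numpy, scipy, OpenCV 4.12 (cv2) and the standard library are available. Lean on these libraries where they do the work, as an engineer would, in place of code of your own. Each camera call takes 0.05 s, during which the arm holds its last target. There are 200 camera calls.

## Working session

There is one attempt and no reset: what is moved stays moved. The work goes in short steps, each a Python script; the robot and the scene stay as the last script left them, time stands still between calls to the robot, and variables do not carry over. Pictures are saved under pics/ and viewed, at most 14 in all, crops included, and the job is handed in when it is done.

```bash
ls; mkdir -p pics
python3 - <<'E'
from plant import robot
import cv2
for n in ("top","side"):
    f=robot.grab_frame(n); cv2.imwrite(f"pics/{n}0.png",cv2.resize(f,(800,600),interpolation=cv2.INTER_CUBIC)); cv2.imwrite(f"/tmp/{n}0.png",f)
    print(n,robot.get_calibration(n))
print(robot.observe())
E
```

```text
pics
top {'vertical_fov': 45.71237271818234, 'cx': 254.0867017640903, 'cy': 197.38468023301758, 'rvec': array([ 2.17731261, -2.16401534,  0.07310065]), 'tvec': array([0.03506536, 0.58110018, 1.32787817])}
side {'vertical_fov': 44.115325880632994, 'cx': 257.4541098654576, 'cy': 188.12379579797624, 'rvec': array([ 2.27719541, -0.39748777,  0.17583531]), 'tvec': array([-0.54386533,  0.22008556,  1.21726479])}
{'time': 0.1, 'q': array([ 5.58234993e+01,  5.99770170e+00,  5.53192711e+00,  8.96047622e+01,
       -1.03513826e-03,  7.75282894e+01]), 'qvel': array([-0.05216599, -0.09042427,  0.09656261, -0.00241652, -0.08221795,
        0.02166779]), 'joint_torque': array([ 5.63402413e-03, -5.58205104e+01,  5.04723716e+01,  1.28957030e-02,
       -3.21099387e-04, -3.68514925e-07]), 'tool_pos': array([0.22175215, 0.55728903, 0.30317839]), 'tcp_rot': array([-1.79930904e+02, -1.42222318e-02,  1.58295202e+02]), 'ft_force': array([ 0.66374141, -0.44088614,  0.20001221]), 'torque': array([-0.09543539,  0.03298537,  0.03682903]), 'gripper_force': 0.0, 'gripper_width': 0.08535296336197994}
```

View pics/top0.png

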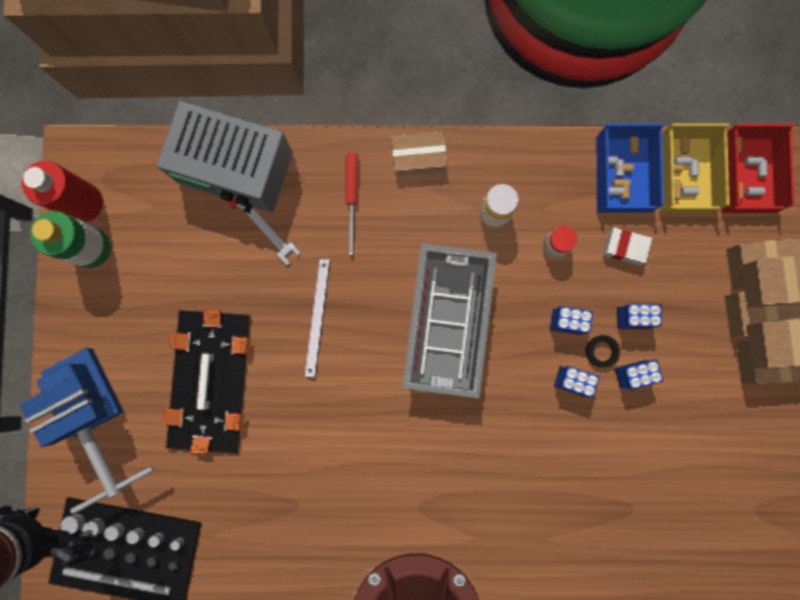

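View pics/side0.png

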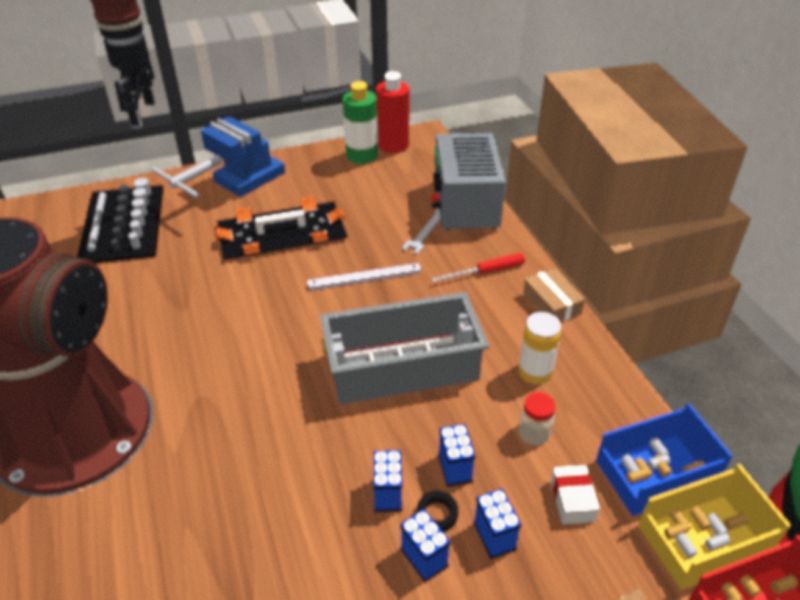

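Four cells are around the tape at (573,320), (640,316), (578,381) and (640,374). The case is at (450,320), the bar at (317,318) and the cover at (208,382). Next I'll compute coarse poses and take wrist views of the case and the cells.

```bash
cat > h.py <<'E'
import numpy as np, cv2
from plant import robot
def cam(n):
    c=robot.get_calibration(n); R=cv2.Rodrigues(np.array(c['rvec'],float))[0]; t=np.array(c['tvec'],float).ravel()
    f=192/np.tan(np.radians(c['vertical_fov']/2)); return R,t,f,c['cx'],c['cy']
def unproj(C,px,z):
    R,t,f,cx,cy=C; px=np.atleast_2d(px).astype(float)
    d=np.c_[(px[:,0]-cx)/f,(px[:,1]-cy)/f,np.ones(len(px))]@R; o=-R.T@t
    return (o+d*((z-o[2])/d[:,2])[:,None])[:,:2]
def proj(C,P):
    R,t,f,cx,cy=C; p=np.atleast_2d(P)@R.T+t; return np.c_[f*p[:,0]/p[:,2]+cx,f*p[:,1]/p[:,2]+cy]
def rect(xy):  # centre, long-axis yaw (deg, -90..90), size
    (c,s,a)=cv2.minAreaRect((np.asarray(xy)*1000).astype(np.float32))
    if s[0]<s[1]: a+=90; s=s[::-1]
    return np.array(c)/1000,(a+90)%180-90,np.array(s)
def cells(f,C,z=.07,minA=60):
    """white cell ends -> list of (centre, yaw of the 60 mm axis, size)"""
    hsv=cv2.cvtColor(f,cv2.COLOR_BGR2HSV)
    blue=cv2.inRange(hsv,(108,150,50),(125,255,255)); n,l,st,ce=cv2.connectedComponentsWithStats(cv2.morphologyEx(blue,cv2.MORPH_CLOSE,np.ones((5,5))))
    white=cv2.inRange(hsv,(0,0,150),(180,70,255)); out=[]
    for i in range(1,n):
        if st[i,4]<minA: continue
        m=np.zeros_like(white); hull=cv2.convexHull(np.argwhere(l==i)[:,::-1].astype(np.int32)); cv2.fillConvexPoly(m,hull,255)
        p=np.argwhere((m>0)&(white>0))[:,::-1]
        if len(p)<20: continue
        out.append((rect(unproj(C,p,z)),len(p),ce[i]))
    return out
def dn(p,yaw,z,mv=False,vel=.25,guard=None):
    """tool down, finger closing line (tool y) along world direction yaw; yaw folded near zero wrist turn"""
    o=[180,0,yaw-90]
    if mv: robot.move_pose([p[0],p[1],z],o)
    else: return robot.line_to([p[0],p[1],z],vel=vel,rotation=o,guard=guard)
def shot(n,name,box=None):
    C=cam(n); f=robot.grab_frame(n); cv2.imwrite(f'/tmp/{name}.png',f); g=f if box is None else f[box[1]:box[3],box[0]:box[2]]
    k=min(800/g.shape[1],600/g.shape[0]); cv2.imwrite(f'pics/{name}.png',cv2.resize(g,None,fx=k,fy=k,interpolation=cv2.INTER_CUBIC)); np.save(f'/tmp/{name}.npy',np.array(C,dtype=object),allow_pickle=True); return f,C
E
python3 - <<'E'
from h import *
np.set_printoptions(precision=4,suppress=True)
f=cv2.imread('/tmp/top0.png');C=cam('top')
for c in cells(f,C): print(c)
s=lambda p:np.array(p)/1.5625
print('case',unproj(C,s([(421,245),(495,253),(480,398),(405,388)]),.092))
print('bar',unproj(C,s([(324,262),(310,376)]),.012))
print('cover tabs',unproj(C,s([(212,318),(239,345),(232,421),(200,446),(174,417),(180,341)]),.025),unproj(C,s([(205,381)]),.047))
print('by',unproj(C,s([(603,351),(563,238),(290,253)]),.02))
case=unproj(C,s([(421,245),(495,253),(480,398),(405,388)]),.092)
c=case.mean(0)
robot.set_gripper(.075)
for y in (0,90,180,-90): 
    q=robot.ik([c[0],c[1],.42],[180,0,y]); print(y,q)
E
```

```text
((array([ 0.8292, -0.3678]), -1.0350418090820312, array([62.3723, 25.9328])), 67, array([403.8256, 106.2779]))
((array([ 0.5544, -0.2682]), 40.11228561401367, array([42.35  , 22.1542])), 66, array([358.5976, 206.1463]))
((array([ 0.5659, -0.4025]), 88.82928466796875, array([31.1631, 28.6037])), 65, array([401.3419, 203.3419]))
((array([0.3877, 0.6596]), -61.35850143432617, array([106.16  ,  24.6584])), 122, array([ 46.7204, 253.6926]))
((array([ 0.4631, -0.3921]), -32.74275207519531, array([43.5717, 23.6052])), 73, array([400.5327, 239.7944]))
case [[ 0.6912 -0.0053]
 [ 0.677  -0.1395]
 [ 0.4157 -0.1116]
 [ 0.4325  0.0222]]
bar [[0.6712 0.1805]
 [0.4517 0.2039]]
cover tabs [[0.5606 0.3911]
 [0.5095 0.3382]
 [0.3665 0.3478]
 [0.3196 0.4069]
 [0.3731 0.4577]
 [0.5164 0.451 ]] [[0.4415 0.3947]]
by [[ 0.5027 -0.3509]
 [ 0.7184 -0.2784]
 [ 0.6872  0.2454]]
0 [-19.483    2.0478  13.7504 101.7026   0.     160.517 ]
90 [-19.483    2.0478  13.7504 101.7026   0.      70.517 ]
180 [-19.483    2.0478  13.7504 101.7026   0.     -19.483 ]
-90 [ -19.483     2.0478   13.7504  101.7026    0.     -109.483 ]
```

Run:
```python
from h import *
np.set_printoptions(precision=4,suppress=True)
dn((.554,-.0586),84,.40,mv=True); robot.pause(.2); f,C=shot('wrist','case1'); print(-C[0].T@C[1], C[0])
dn((.50,-.34),84,.40,mv=True); robot.pause(.2); f,C=shot('wrist','cells1'); print(-C[0].T@C[1])
for c in cells(f,C,minA=300): print(c)
print(robot.observe()['time'],robot.observe()['q'])
```

```text
[ 0.6305 -0.0655  0.4702] [[-0.1044 -0.9945  0.0005]
 [-0.9496  0.0998  0.297 ]
 [-0.2954  0.0306 -0.9549]]
[ 0.5771 -0.3461  0.4705]
((array([ 0.4784, -0.405 ]), -75.41487693786621, array([50.8466,  4.0225])), 64, array([304.6969, 166.983 ]))
((array([ 0.4646, -0.2998]), 71.38352966308594, array([49.0583,  3.6054])), 51, array([240.0267, 182.3663]))
4.4833 [-46.4877   9.6008  19.6611 100.0426   0.0044 139.422 ]
```

View pics/case1.png

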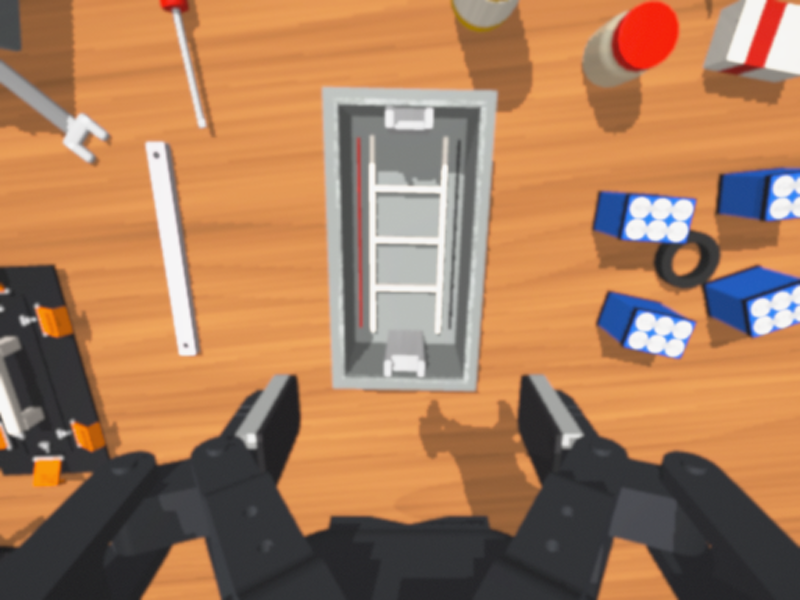

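View pics/cells1.png

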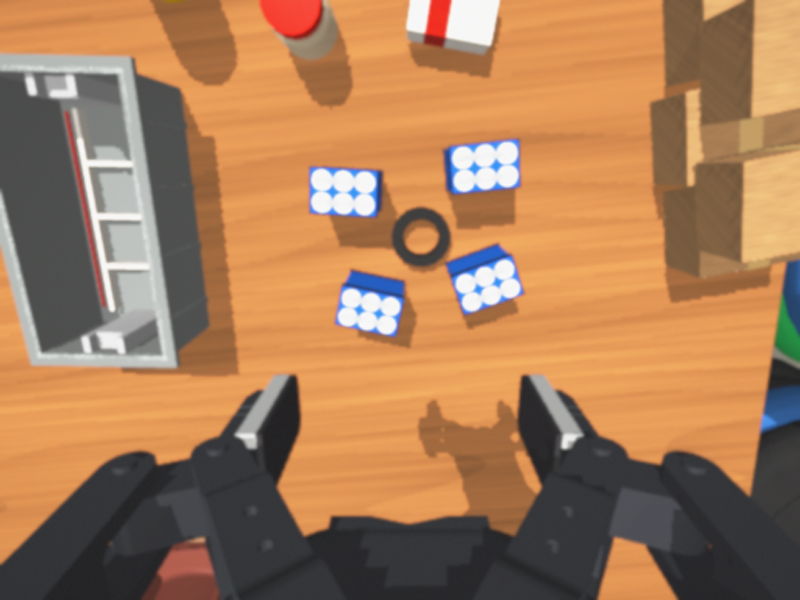

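Wrist view of the case: rim corners at (322,88), (497,91), (476,390) and (333,388). Wrist view of the cells: top centres at (345,190), (487,165), (371,309) and (487,285). I'll compute from these and place the first cell.

```bash
cat >> h.py <<'E'
def wh(name,px,r,z):
    f=cv2.imread(f'/tmp/{name}.png'); C=np.load(f'/tmp/{name}.npy',allow_pickle=True)
    w=cv2.inRange(cv2.cvtColor(f,cv2.COLOR_BGR2HSV),(0,0,140),(180,80,255)); m=np.zeros_like(w); cv2.circle(m,tuple(int(round(v)) for v in px),r,255,-1)
    return rect(unproj(C,np.argwhere((m>0)&(w>0))[:,::-1],z))
def fold(y): return (y+180)%180-180   # -180..0
def rot(a): a=np.radians(a); return np.array([[np.cos(a),-np.sin(a)],[np.sin(a),np.cos(a)]])
class Case:
    o=None; a=None
def cw(x,y): return Case.o+rot(Case.a)@np.array([x,y])
GZ=.106
def pick(c,yaw):
    dn(c,fold(yaw),.22,mv=True); robot.set_gripper(.08); dn(c,fold(yaw),GZ,vel=.15); robot.set_gripper(.04)
    w=robot.observe()['gripper_width']; dn(c,fold(yaw),.23); return w
def insert(bx):
    p=cw(bx,0); y=fold(Case.a+90); dn(p,y,.23,vel=.3); dn(p,y,.145,vel=.15); robot.pause(.2)
    for d in ((0,0),(.003,0),(-.003,0),(0,.003),(0,-.003)):
        q=cw(bx+d[0],d[1]); dn(q,y,.131,vel=.1); hit=dn(q,y,GZ+.002,vel=.03,guard=8); z=robot.observe()['tool_pos'][2]; print('ins',d,hit,z)
        if z<GZ+.008: break
    else: return False
    robot.set_gripper(.070); dn(q,y,.2,vel=.15); return True
E
python3 - <<'E'
from h import *
np.set_printoptions(precision=4,suppress=True)
C=np.load('/tmp/case1.npy',allow_pickle=True)
k=unproj(C,np.array([(322,88),(497,91),(476,390),(333,388)])/1.5625,.092); print(rect(k)); print(k)
ci=np.array([(409,118),(405,367)])/1.5625; print('posts',unproj(C,ci,.0875))
for p in ((345,190),(487,165),(371,309),(487,285)): print(wh('cells1',np.array(p)/1.5625,28,.07))
E
```

```text
(array([ 0.5572, -0.0564]), -6.96173095703125, array([263.5632, 138.2665]))
[[ 0.6962 -0.0042]
 [ 0.6796 -0.141 ]
 [ 0.4182 -0.1091]
 [ 0.4348  0.0282]]
posts [[ 0.6677 -0.07  ]
 [ 0.4475 -0.0431]]
(array([ 0.562 , -0.2853]), 80.40426635742188, array([58.0588, 42.4318]))
(array([ 0.5705, -0.4101]), 89.6246337890625, array([65.8303, 41.6385]))
(array([ 0.4558, -0.2968]), 71.13065338134766, array([62.5   , 58.4778]))
(array([ 0.4692, -0.4075]), -75.74204635620117, array([61.9923, 56.8973]))
```

```bash
sed -i 's/(0,0,140),(180,80,255)/(0,0,165),(180,45,255)/; s/o=None; a=None/o=np.array([.5573,-.0565]); a=-6.95/' h.py
python3 - <<'E'
from h import *
np.set_printoptions(precision=4,suppress=True)
for p in ((345,190),(487,165),(371,309),(487,285)): print(wh('cells1',np.array(p)/1.5625,26,.07))
for p in ((345,190),(487,165),(371,309),(487,285)):
    f=cv2.imread('/tmp/cells1.png'); x,y=int(p[0]/1.5625),int(p[1]/1.5625); h=cv2.cvtColor(f,cv2.COLOR_BGR2HSV)
    b=cv2.inRange(h,(105,120,40),(130,255,255))|cv2.inRange(h,(0,0,165),(180,45,255)); print(cv2.countNonZero(b[y-25:y+25,x-25:x+25]))
E
```

```text
(array([ 0.5619, -0.2854]), 81.96174621582031, array([56.0305, 37.8841]))
(array([ 0.5701, -0.4133]), -89.92815904319286, array([55.4343, 37.232 ]))
(array([ 0.4476, -0.2939]), 71.75404357910156, array([55.7144, 38.7166]))
(array([ 0.4618, -0.4097]), -74.96671199798584, array([56.3735, 38.4267]))
1117
1199
1196
1225
```

Run:
```python
from h import *
print(pick((.5619,-.2854),82)); print(insert(.078)); print(robot.observe()['time'])
dn((.5,-.06),-97,.36,vel=.4);robot.pause(.1);shot('wrist','p1')
```

```text
0.05921786455610622
ins (0, 0) True 0.11428862161312289
ins (0.003, 0) True 0.114256892839597
ins (-0.003, 0) True 0.12323752158421675
ins (0, 0.003) True 0.11571961960179167
ins (0, -0.003) True 0.11580666298373066
False
15.125
```

View pics/p1.png

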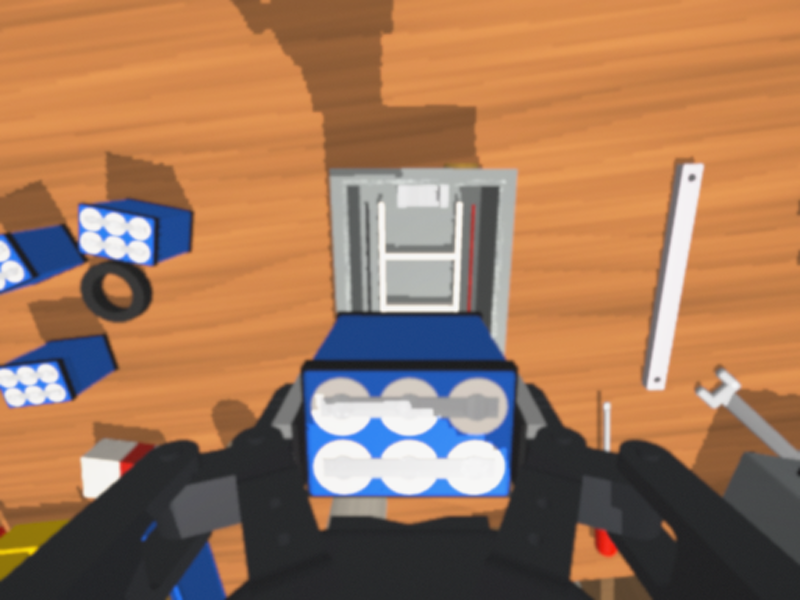

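```bash
python3 - <<'E'
s=open('h.py').read()
s=s.replace("((0,0),(.003,0),(-.003,0),(0,.003),(0,-.003))","((.001,0),(.003,0),(-.001,0),(.001,.003),(.001,-.003))").replace("vel=.03,guard=8)","vel=.03,guard=15)").replace("z<GZ+.008","z<GZ+.0105")
s=s.replace("w=robot.observe()['gripper_width'];","w=robot.observe()['gripper_width'],robot.observe()['tool_pos'];")
open('h.py','w').write(s)
E
python3 - <<'E'
from h import *
print(insert(.078)); print(robot.observe()['time'],robot.observe()['ft_force'])
dn((.5,-.06),-97,.36,vel=.4);robot.pause(.1);shot('wrist','p2')
E
```

```text
ins (0.001, 0) True 0.11424291627373334
True
19.6917 [-0.31082985  0.62754507 -0.14540613]
```

View pics/p2.png

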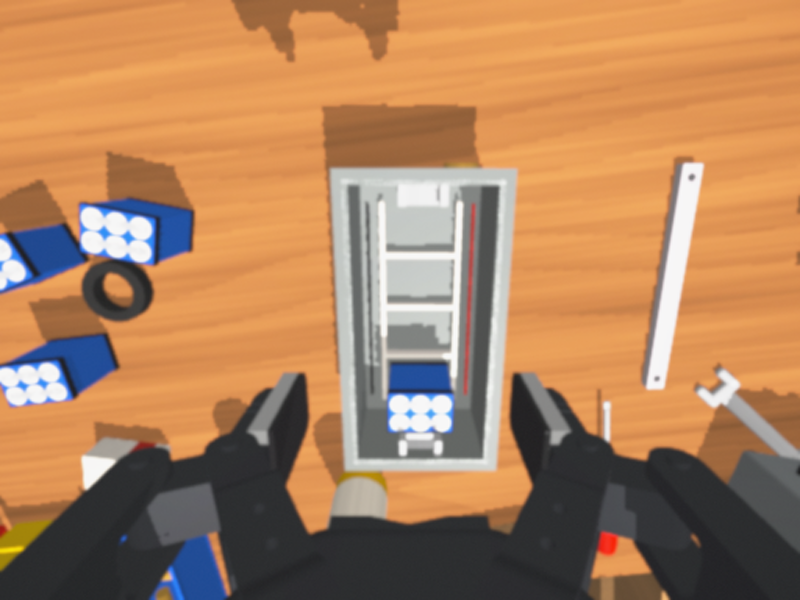

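The cell stands in the far bay. Its white ends are at (387–453, 393–432), and the floor contact came at TCP z 0.114. Now the other three.

Run:
```python
from h import *
c,a,s=wh('p2',np.array((420,412))/1.5625,21,.074); print(rot(-Case.a)@(c-Case.o),a,s)
for (p,y,b) in (((.5701,-.4133),-90,.026),((.4618,-.4097),-75,-.026),((.4476,-.2939),71.75,-.078)):
    w=pick(p,y); print(w); 
    if w[0]<.05 or not insert(b): print('STOP'); break
print(robot.observe()['time'])
dn((.5,-.06),-97,.36,vel=.4);robot.pause(.1);shot('wrist','p3')
```

```text
[0.09272351 0.0002651 ] 82.94134521484375 [56.46736526 52.80518723]
(0.05918710382354103, array([ 0.57078357, -0.41394501,  0.10779113]))
ins (0.001, 0) True 0.11425535723364288
(0.059302626634839754, array([ 0.46237626, -0.41048696,  0.10761159]))
ins (0.001, 0) True 0.11428142569255365
(0.05895466270132225, array([ 0.44824825, -0.29467505,  0.10745037]))
ins (0.001, 0) True 0.11429770917523249
42.8
```

View pics/p3.png

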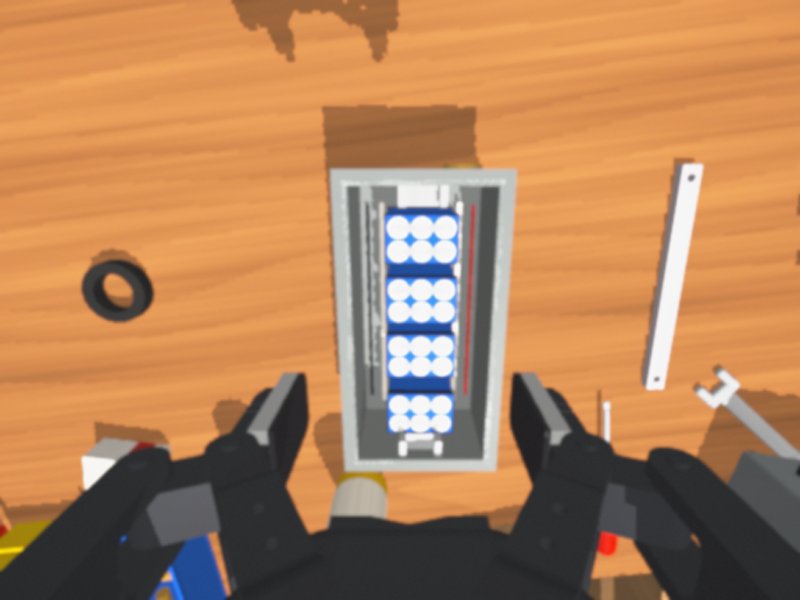

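All four cells are in. Bar next: a closer look from above it, then grasp and place.

```bash
cat >> h.py <<'E'
def bigwhite(f,C,z,near,lo=150,sat=60):
    """largest pale blob nearest the expected pixel"""
    w=cv2.inRange(cv2.cvtColor(f,cv2.COLOR_BGR2HSV),(0,0,lo),(180,sat,255)); n,l,st,ce=cv2.connectedComponentsWithStats(w)
    i=min((i for i in range(1,n) if st[i,4]>500),key=lambda i:np.linalg.norm(ce[i]-near)); return rect(unproj(C,np.argwhere(l==i)[:,::-1],z)),ce[i]
E
python3 - <<'E'
from h import *
np.set_printoptions(precision=4,suppress=True)
C=np.load('/tmp/p3.npy',allow_pickle=True); b=unproj(C,np.array([(678,161),(703,164),(664,390),(646,387)])/1.5625,.012); print(rect(b)); c=rect(b)[0]
dn(c-[.0,0],-97,.33,mv=True); robot.set_gripper(.085); robot.pause(.1); f,C=shot('wrist','bar1')
print(bigwhite(f,C,.012,proj(C,[c[0],c[1],.012])[0]),robot.observe()['time'])
E
```

```text
(array([0.5663, 0.1945]), -5.2057952880859375, array([232.436,  23.113]))
((array([0.5666, 0.1938]), -6.695625305175781, array([227.6888,  19.4052])), array([261.4094, 152.8692])) 44.9917
```

View pics/bar1.png

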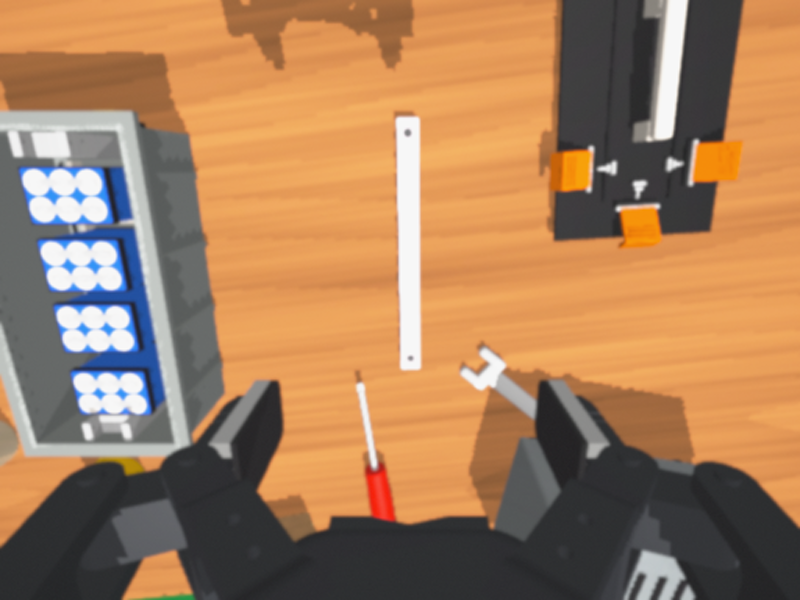

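The bar is clearly seen at (408,243) and its size matches the model. Picking it now.

Run:
```python
from h import *
c=(.5666,.1938); y=-96.7
robot.set_gripper(.035); dn(c,y,.13,vel=.3); h=dn(c,y,.0765,vel=.05,guard=6); print(h,robot.observe()['tool_pos'])
robot.set_gripper(.005); o=robot.observe(); z0=o['tool_pos'][2]; print(o['gripper_width'],z0)
dn(c,y,.20,vel=.2)
p=cw(0,0); y=fold(Case.a+90); dn(p,y,.20,vel=.3); dn(p,y,z0+.09,vel=.15); robot.pause(.2)
h=dn(p,y,z0+.0735,vel=.02,guard=5); o=robot.observe(); print(h,o['tool_pos'][2]-z0,o['ft_force'],o['gripper_width'],o['time'])
```

```text
False [0.56687134 0.19384267 0.07692771]
0.015524688626172201 0.07716768590397921
True 0.07548188553418825 [-0.1781124   0.17670371  5.01056596] 0.016025498289321188 50.8667
```

Run:
```python
from h import *
p=cw(0,0); y=fold(Case.a+90); robot.set_gripper(.035); dn(p,y,.22,vel=.2)
robot.set_gripper(.08); dn((.44,.30),y,.38,vel=.4); robot.pause(.1); f,C=shot('wrist','cov1')
px=proj(C,[.4415,.3947,.047])[0]; print(px*1.5625); print(robot.observe()['time'])
try: print(bigwhite(f,C,.047,px))
except Exception as e: print(e)
```

```text
[511.75970326 239.61542649]
53.5083
((array([0.44294333, 0.39910132]), -3.3309555053710938, array([106.08771515,  19.10508919])), array([331.40188014, 152.3266745 ]))
```

View pics/cov1.png

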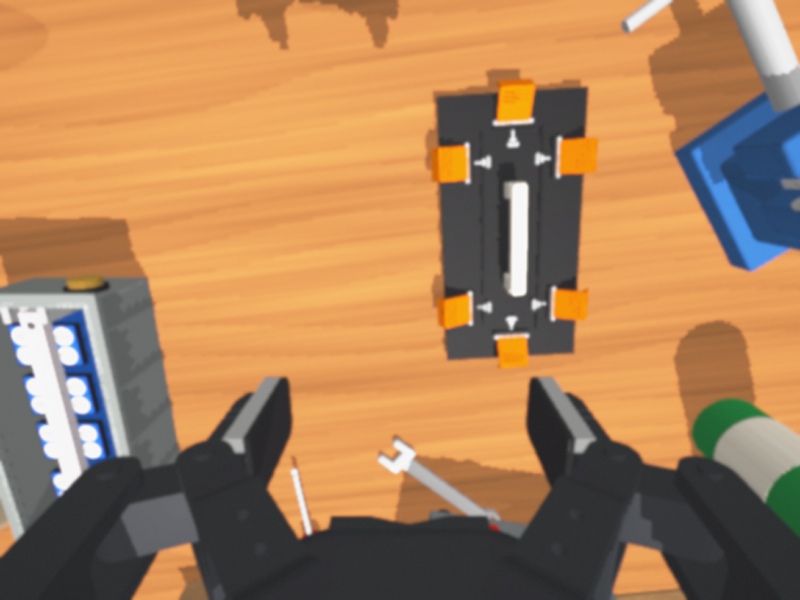

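Run:
```python
from h import *
np.set_printoptions(precision=4,suppress=True)
C=np.load('/tmp/cov1.npy',allow_pickle=True)
k=unproj(C,np.array([(437,97),(587,88),(574,352),(448,359)])/1.5625,.013); r=rect(k); print(r,k.mean(0))
g=rect(unproj(C,np.array([(510,182),(527,182),(527,296),(510,296)])/1.5625,.047)); print(g)
c=k.mean(0); y=fold(r[1]+90)
dn(c,y,.16,mv=True); shot('top','t2',(240,130,330,270))
robot.set_gripper(.045); h=dn(c,y,.094,vel=.08,guard=8); print(h,robot.observe()['tool_pos'])
robot.set_gripper(.003); o=robot.observe(); print(o['gripper_width'],o['tool_pos'],o['time'])
```

```text
(array([0.4435, 0.4018]), -3.3787002563476562, array([262.0176, 136.5457])) [0.4437 0.4017]
(array([0.4438, 0.4011]), -3.1865386962890625, array([106.9236,  16.2756]))
False [0.4441 0.4019 0.0946]
0.012583771887409166 [0.4441 0.4019 0.0947] 56.3083
```

View pics/t2.png

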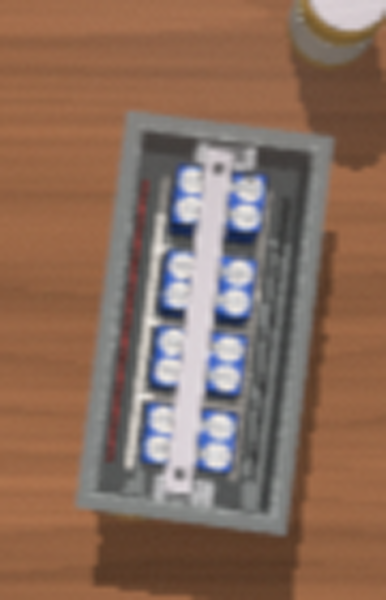

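The bar spans both notches. Gripped the handle; now carrying the cover.

Run:
```python
from h import *
z0=.0947; y0=fold(-3.4+90); c=(.4437,.4017)
dn(c,y0,.12,vel=.08); dn(c,y0,.28,vel=.2); print(robot.observe()['gripper_width'])
p=cw(0,0); y=fold(Case.a+90); dn(p,y,.28,vel=.3); dn(p,y,z0+.10,vel=.15); robot.pause(.3)
h=dn(p,y,z0+.0825,vel=.02,guard=8); o=robot.observe(); print(h,o['tool_pos'][2]-z0,o['ft_force'],o['gripper_width'],o['time'])
shot('side','s2',(180,150,340,270))
```

```text
0.013100868916497203
True 0.08398505890450023 [-0.48445646 -0.68664256  5.82861131] 0.013079242278814998 61.225
```

View pics/s2.png

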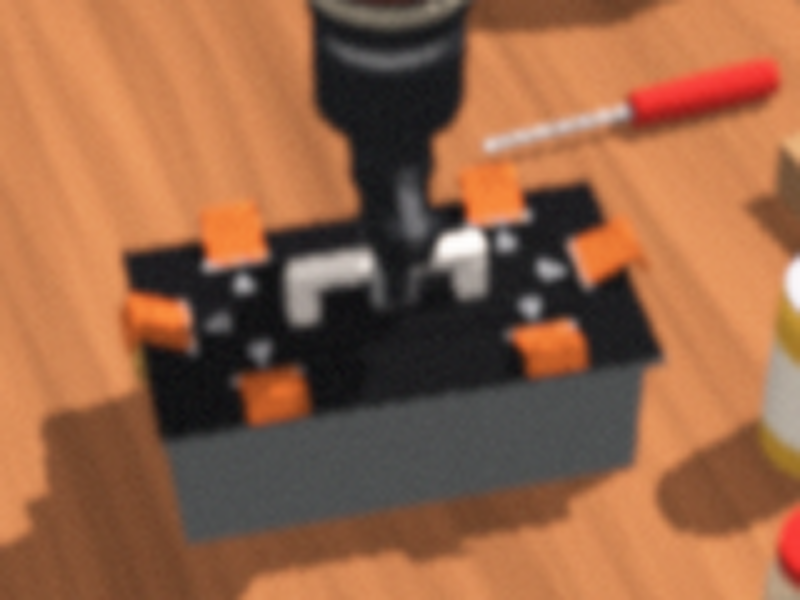

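Cover home at 84.0 mm, tabs still raised. Releasing and pressing the tabs.

Run:
```python
from h import *
p=cw(0,0); y=fold(Case.a+90); robot.set_gripper(.035); dn(p,y,.24,vel=.2); robot.set_gripper(0)
T=robot.tip_reach; print(T,robot.observe()['gripper_width'])
for i,(x,v) in enumerate(((.128,0),(.072,.066),(-.072,.066),(-.128,0),(-.072,-.066),(.072,-.066)),1):
    q=cw(x,v); dn(q,y,.225,vel=.3); dn(q,y,T+.122,vel=.2); robot.pause(.1); h=dn(q,y,T+.1030,vel=.03,guard=25); o=robot.observe(); print(i,h,o['tool_pos'][2]-T,o['ft_force'][2])
    dn(q,y,T+.13,vel=.2); dn(q,y,.225,vel=.3)
dn((.45,.3),y,.35,vel=.4); robot.pause(.1); print(robot.observe()['time'])
shot('side','s3',(180,150,340,270))
f,_=shot('top','t3',(220,110,350,290))
```

```text
0.0726 0.00015821484621838513
1 False 0.10276654936625895 0.22895866096656423
2 False 0.10295054272401083 0.028280090075809353
3 False 0.10295798992595992 0.04290424367480508
4 False 0.10296862806627077 0.20932929488731494
5 False 0.10292759980134028 -0.4531675420097719
6 False 0.10290905920816412 0.4829799524813706
77.525
```

View pics/s3.png

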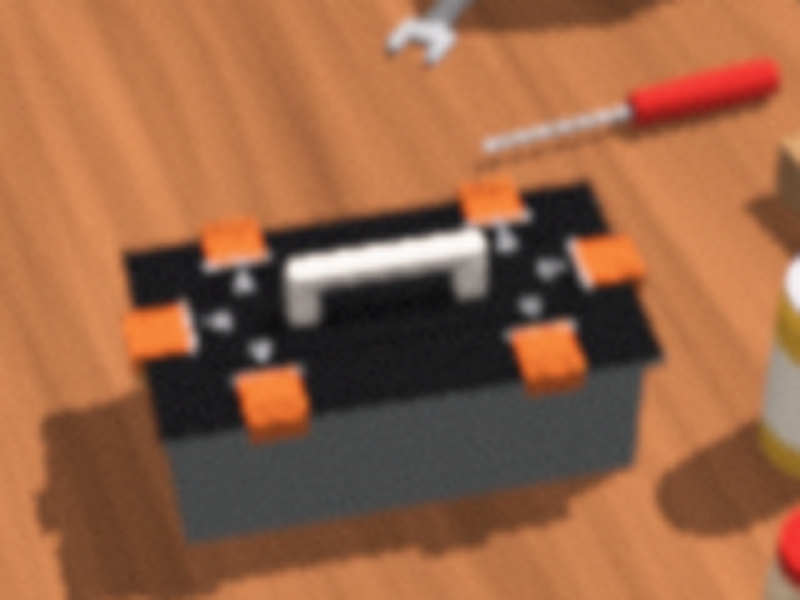

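View pics/t3.png

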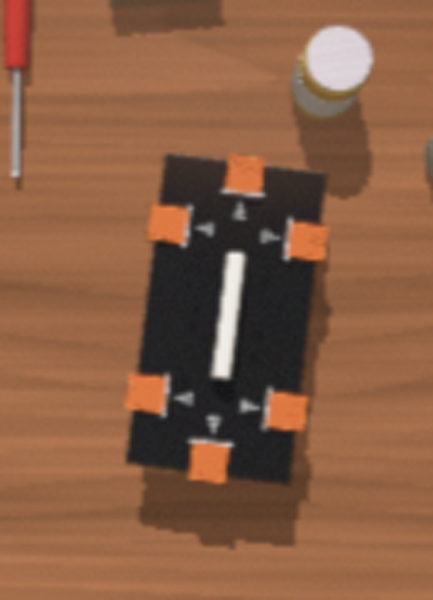

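All six tabs lie flat and the cover sits square on the rim, so I'm handing it in.

```bash
python3 -c "
from plant import robot
print(robot.job_done())"
```

```text
the job is handed in; nothing more can be done
None
```

I handed the job in at about 78 s of robot time: all four cells are in their bays, the bar is in its saddle notches, the cover is home, and all six tabs snapped afterwards; the result of the judging was not shown.

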